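# Latch the dry cabinet on the samples

## Robot

A 7-joint arm with a two-finger parallel gripper is mounted at the origin on the work surface. World frame = base frame: x ahead of the robot, y to its left, z up, the work surface at z = 0. Lengths are in m, angles in rad, forces in N, time in s.
With the tool pointing down it reaches from about 0.425 to 0.875 m from the base axis. Payload 4.7 kg.
Tool frame: the origin (TCP) lies midway between the tips of the shut fingers; the grasp point (between the pads) lies env.grasp_offset behind it (env.grasp_offset is the distance from the TCP to the grasp point, in m); x points along the fingers, y is the direction in which the jaws open and shut, and the axes are right-handed (so a half turn about x gives the same grasp; the last joint's range is limited). The gripper opens to 87 mm and grips with 3 to 60 N. Pads are 19 mm wide; open, the fingers measure 117 mm over their backs; the gripper's body (75 mm by 190 mm) begins 51 mm behind the grasp point.
Start: joints at [1.327, 0.321, -0.07, 1.45, 0.023, 1.371, -0.057], TCP at [0.166, -0.629, 0.223] pointing down, gripper open.
Joint ranges: [-2.86, 2.86], [-0.3, 2.09], [-1.38, 1.24], [0.06, 2.45], [-1.56, 4.7], [0.09, 2.05], [-2.69, 2.69]. Speed limits (rad/s): [2.57, 2.57, 3.14, 3.14, 3.14, 3.14, 3.14].

## Interface

Orientations are given as a rotation vector (axis times angle).
In Python, from station import telemetry, imaging, job_done, env gives the robot as it stands.
- The arm moves only by the tool apply_moves, never from a script. Its argument "plan" is a list of rows, each a list of 2 entries, a list of its own where there are three numbers: the shift along the world's x, y, z in m, then the turn, a rotation vector about the world's x, y, z in degrees. In form: [[[tx, ty, tz], [ax, ay, az]], ...]. A call has 1 to 8 rows; each row is the pose to reach, as a shift and turn from the pose measured when the call began; what a row does not reach only later rows make up. A row lasts 1/12 s, in which the tool goes at most 41.7 mm and 7.16 degrees, less where a joint would pass 70% of its speed; a pose out of reach is approached as far as the arm can. A call with a gripper value outside its range is refused whole. "gripper" is the opening, from 0 (shut) to 1 (fully open), set as the call begins (left out, the last holds). The fingers move at their own pace and stop on an object; "newtons" is the grip in N (left out, the last holds). Time passes only in rows, so rows that repeat a pose let the fingers close. It gives the time, the measured TCP pose, the force and the opening at its end, in the units of the state.
- telemetry.state(): the state, without advancing time (a new reading comes with each control period).
- imaging.camera(name): name is "scene" or "top" or "wrist"; returns a dict with "color" (480x640x3 uint8, red, green, blue), "range_z" (480x640 float32, m along the optical axis (not along the pixel's ray), 0 where there is no reading), "vertical_fov" (degrees; the focal length in pixels is half the picture's height over the tangent of half this angle, whatever the lens; pixels are square), "cx", "cy" (the principal point, pixels), "R" (3x3) and "t" (3): a world point X has camera coordinates R X + t. Camera axes: x right, y down, z forward; pixel columns grow to the right and rows downward; lengths in m; the calibration is good to about 2 mm. A picture is of the moment at which its call begins.
- job_done(): hands the job in, once; it reports no verdict.
The state is a dict: "clock": time; "joint_pos": joint angles; "joint_vel": joint speeds; "joint_efforts": joint torques, N m; "eef_pos": TCP position; "tcp_rot": TCP orientation; "ft_force": force on the tool from outside, world axes, zero at the start; "ft_torque": the same for the moment, N m; "width": finger opening in m.
Only numpy, scipy, OpenCV 4.12 (cv2) and the standard library are available. Lean on these libraries where they do the work, as an engineer would, in place of code of your own. Each camera call takes 0.05 s, during which the arm holds its last target.

## Task

Both doors of the clear two-compartment dry storage cabinet stand ajar. Shut the compartment that holds the blue-capped sample jar: push its door home, without slamming or forcing it, until the sprung latch tongue rides over the strike and snaps in, so that the door stays shut. Leave the other door standing open as it is, because its drying cartridge is about to be changed, and do not disturb the things in the cabinet or on the bench.

Things in the scene. Friction and masses are not known exactly. Their poses are not given: they have to be found in the camera images.
- cabinet: Clear-walled dry storage cabinet with white and aluminium frame, fixed: 440 mm wide (y), 220 mm deep (x), 230 mm high. Origin: centre of its underside. The front with the two doors faces its -x. A clear partition at y = 0 makes a left (+y) and a right (-y) compartment, floor at 30 mm. Hinges at the outer ends (y = +214, -214 mm); strikes on the post between the doors. The roof, 230 mm high, is clear too.
- door_left (a joint): Opening angle of the left door (+y half of the cabinet), rad: 0 = fully home against the cabinet, grows as its free edge swings out towards the robot. The hinge is stiff enough for the door to stay where it is left, but short of snapping in the tongue's spring throws it back out by some 0.1 to 0.2 rad. Its plastic frame must not be pressed with more than 40 N.
- tongue_left (a joint): How far the left door's latch tongue is pressed into its case, m: 0 = sprung fully out, about 0.0085 when the strike holds it in (spring 2.4 N at 0, 5.8 N there). On closing it meets the strike at a door angle of about 0.10 rad, is fully in at about 0.055 and snaps out behind the strike at about 0.015. Riding over takes about 7 N at the door's free edge.
- door_left_edge (a point): Top of the left door's free edge, on its outer face, 220 mm above the cabinet's underside. The door is 10 mm thick, spans heights 24 to 220 mm and closes 4 mm from the cabinet's middle. Near this edge its outer face bears a blue thumb slide and a black pull, up to 16 mm proud, at heights 45 to 145 mm; above that it is plain. Axes: x normal to the door, into the cabinet when shut; z up.
- door_left_hinge (a point): Point on the left door's vertical hinge axis at the door's top (220 mm above the cabinet's underside), in the middle of the door's thickness: the outer face lies 5 mm nearer the robot. The door runs along a line from 8 mm to 210 mm (free edge) from this axis.
- door_right (a joint): Opening angle of the right door (-y half of the cabinet), rad: 0 = fully home against the cabinet, grows as its free edge swings out towards the robot. The hinge is stiff enough for the door to stay where it is left, but short of snapping in the tongue's spring throws it back out by some 0.1 to 0.2 rad. Its plastic frame must not be pressed with more than 40 N.
- tongue_right (a joint): How far the right door's latch tongue is pressed into its case, m: 0 = sprung fully out, about 0.0085 when the strike holds it in (spring 2.4 N at 0, 5.8 N there). On closing it meets the strike at a door angle of about 0.10 rad, is fully in at about 0.055 and snaps out behind the strike at about 0.015. Riding over takes about 7 N at the door's free edge.
- door_right_edge (a point): Top of the right door's free edge, on its outer face, 220 mm above the cabinet's underside. The door is 10 mm thick, spans heights 24 to 220 mm and closes 4 mm from the cabinet's middle. Near this edge its outer face bears a blue thumb slide and a black pull, up to 16 mm proud, at heights 45 to 145 mm; above that it is plain. Axes: x normal to the door, into the cabinet when shut; z up.
- door_right_hinge (a point): Point on the right door's vertical hinge axis at the door's top (220 mm above the cabinet's underside), in the middle of the door's thickness: the outer face lies 5 mm nearer the robot. The door runs along a line from 8 mm to 210 mm (free edge) from this axis.
- sample_jar: Frosted sample jar with a blue screw cap, 63 mm across the cap, 76 mm tall, standing in one of the two compartments: the one to be shut. Origin: centre of its underside, z up.
- cartridge: Grey slotted drying cartridge, 60 x 100 x 34 mm, lying in the other compartment, which stays open. Origin: centre of its underside.
- beaker: Empty glass beaker on the bench, 72 mm across, 85 mm tall. Origin: centre of its underside. To be left alone.
- reagent_bottle: Amber reagent bottle with black cap on the bench, 60 mm across, 120 mm tall. Origin: centre of its underside. To be left alone.
- petri_dish: Flat covered dish on the bench, 90 mm across, 17 mm tall. Origin: centre of its underside. To be left alone.

How it is judged:
At the end, for the whole second after the job is handed in: The jar's door is shut (within 0.03 rad), at rest, its tongue sprung out behind the strike (within 2 mm); the other door's edge is within 30 mm of its start; jar and cartridge rest upright within 30 mm of their start, inside; beaker, bottle and dish upright within 30 mm of their start (((y of sample_jar in the frame of cabinet above 0.03 m and value of joint door_left below 0.03 rad and value of joint tongue_left below 0.002 m and velocity of joint door_left below 0.05 rad/s and distance of door_right_edge from where it was at the start of the episode below 0.03 m) or (y of sample_jar in the frame of cabinet below -0.03 m and value of joint door_right below 0.03 rad and value of joint tongue_right below 0.002 m and velocity of joint door_right below 0.05 rad/s and distance of door_left_edge from where it was at the start of the episode below 0.03 m)) and x of sample_jar in the frame of cabinet between -0.1 and 0.1 m and distance of each of sample_jar, cartridge, beaker, reagent_bottle, petri_dish from where it was at the start of the episode below 0.03 m and angle between each of sample_jar, cartridge, beaker, reagent_bottle, petri_dish's own z axis and vertical below 0.2 rad and linear speed of each of sample_jar, cartridge below 0.03 m/s and x of cartridge in the frame of cabinet between -0.1 and 0.1 m); the robot touches nothing.
It fails at once if the door or the cabinet is forced (the fingers press on it with over 40 N) (contact force between the fingers and cabinet above 40 N).
It fails at once if a door is slammed (it closes faster than 2.5 rad/s, about 0.5 m/s at its free edge) (velocity of joint any of door_left, door_right below -2.5 rad/s).
It fails at once if a thing in the cabinet or on the bench is knocked over (angle between any of beaker, reagent_bottle, petri_dish, sample_jar, cartridge's own z axis and vertical above 0.6 rad).
It also fails if it takes over 32 s, if anything falls off the work surface, if the arm or the gripper's body presses on something with over 40 N, if the wrist force passes 120 N, or if a joint passes its speed limit or range.

## Working session

There is one attempt and no reset: what is moved stays moved. The work goes in short steps, Python scripts to look and compute and a tool call to move; the robot and the scene stay as the last step left them, time stands still between calls to the robot, and variables do not carry over. Pictures are saved under pics/ and viewed, and the job is handed in when it is done.

Besides the shell and the picture viewer there is one more tool, called by a JSON object that holds its "fn" and its "kwargs". apply_moves: Moves the arm, as the interface text tells. Its arguments: {"type":"object","properties":{"plan":{"type":"array","items":{"type":"array"}},"gripper":{"type":"number"},"newtons":{"type":"number"}},"required":["plan"]}

```bash
mkdir -p pics; python3 - <<'E'
from station import telemetry, imaging, env
import cv2, pickle
print(telemetry.state()); print(env.grasp_offset)
d={}
for n in("scene","top","wrist"):
    c=imaging.camera(n); d[n]=c; cv2.imwrite(f"pics/{n}0.png",c["color"][:,:,::-1]); print(n,c["vertical_fov"],c["cx"],c["cy"],c["R"],c["t"])
pickle.dump(d,open("d0.pkl","wb"))
E
```

```text
{'clock': 0.0, 'joint_pos': array([ 1.32711575,  0.3218287 , -0.07007658,  1.45164933,  0.02257875,
        1.3708084 , -0.05692253]), 'joint_vel': array([ 5.00692712e-04,  6.76420685e-05, -3.80603702e-04, -1.03143109e-03,
       -1.21956974e-03, -1.18258752e-04, -4.33881355e-05]), 'joint_efforts': array([ 1.78640512e-04, -4.91282487e+01, -4.03545108e-01, -3.12526417e+01,
       -6.38935785e-02,  4.36822081e-02,  1.68460974e-04]), 'eef_pos': array([ 0.16552235, -0.62800557,  0.22147063]), 'tcp_rot': array([ 2.0844709 ,  0.27218065, -2.08515166]), 'ft_force': array([ 0.20604297,  0.06713503, -0.21141507]), 'ft_torque': array([ 0.02382463,  0.01855584, -0.00583844]), 'width': 0.08711198610179546}
0.0187
scene 57.54100776005681 322.873628697787 243.70978024380736 [[ 0.20900293 -0.9779142  -0.00126086]
 [-0.93305492 -0.1990291  -0.29965969]
 [ 0.29279051  0.0638062  -0.95404533]] [-0.10227704  0.54569888  1.12834954]
top 43.66969863018285 323.08157957850796 240.35750921351143 [[-0.00131405 -0.9999377  -0.01108422]
 [-0.98780374  0.00302374 -0.15567473]
 [ 0.15569855  0.01074447 -0.98774618]] [0.00549944 0.55752802 1.6612807 ]
wrist 65.98338443336674 320.2622924929901 245.170786761806 [[ 0.25575993 -0.96673908 -0.00155174]
 [-0.92851681 -0.24609413  0.27801836]
 [-0.26915309 -0.06966514 -0.96057451]] [-0.64866539 -0.0340099   0.38998195]
```

View pics/scene0.png

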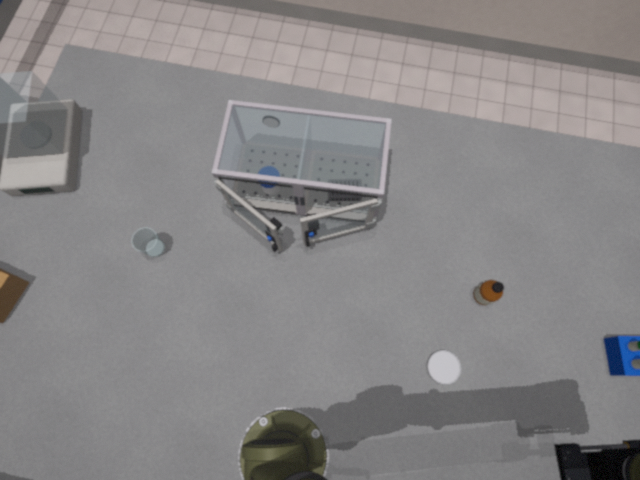

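View pics/top0.png

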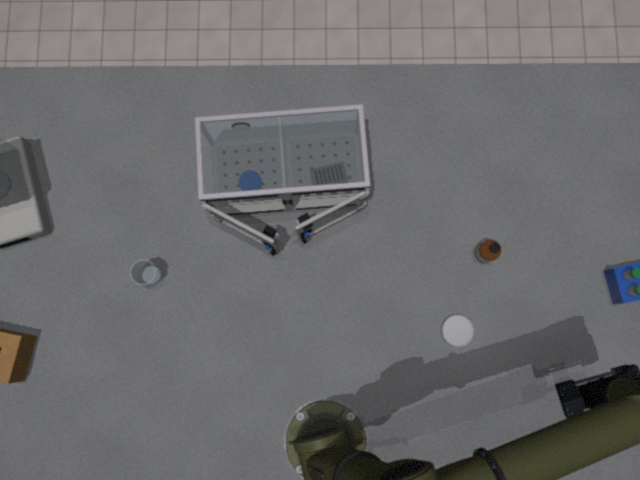

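```bash
python3 - <<'E'
import pickle,cv2
d=pickle.load(open("d0.pkl","rb"))
for n,(x0,y0,x1,y1) in {"scene":(205,95,405,255),"top":(190,95,390,260)}.items():
    c=d[n]["color"][y0:y1,x0:x1,::-1]; cv2.imwrite(f"pics/{n}_crop.png",cv2.resize(c,None,fx=4,fy=4 if n=="scene" else 3.6,interpolation=cv2.INTER_CUBIC) if n=="scene" else cv2.resize(c,None,fx=3.6,fy=3.6,interpolation=cv2.INTER_CUBIC))
E
```

```text
(no output)
```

View pics/scene_crop.png

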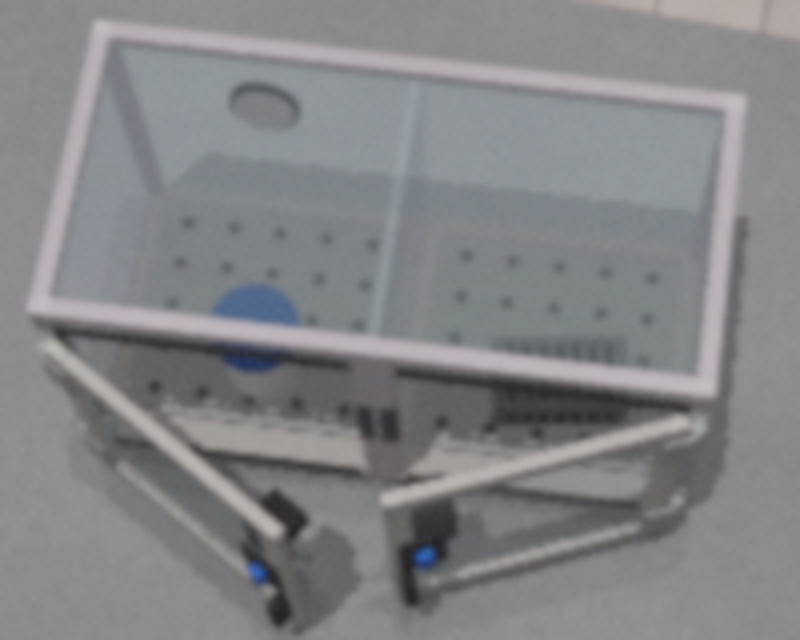

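View pics/top_crop.png

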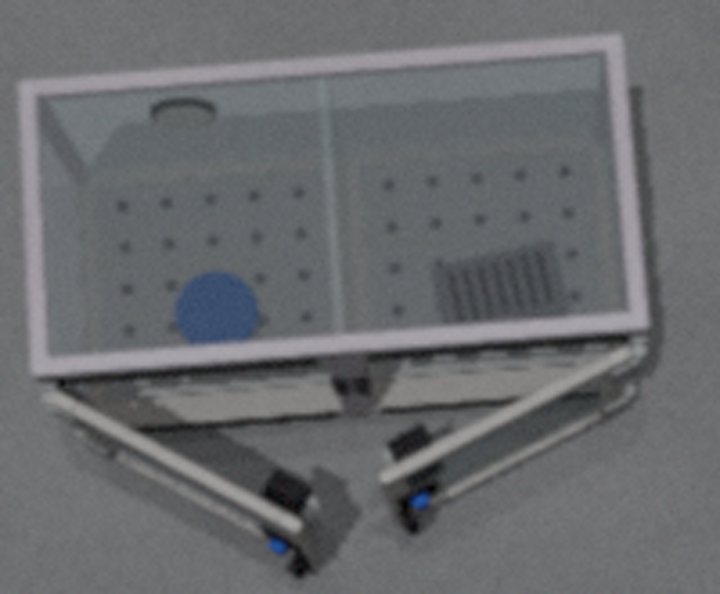

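```bash
cat > h.py <<'E'
import numpy as np
def ray(c,u,v,z):
    f=240/np.tan(np.radians(c["vertical_fov"]/2)); R=c["R"];t=c["t"]
    o=-R.T@t; d=R.T@np.array([(u-c["cx"])/f,(v-c["cy"])/f,1]); return o+d*(z-o[2])/d[2]
def dep(c,u,v):
    z=c["range_z"][int(round(v)),int(round(u))]
    f=240/np.tan(np.radians(c["vertical_fov"]/2)); return c["R"].T@(z*np.array([(u-c["cx"])/f,(v-c["cy"])/f,1])-c["t"])
E
python3 - <<'E'
import pickle,numpy as np
from h import *
np.set_printoptions(precision=4,suppress=True)
d=pickle.load(open("d0.pkl","rb"))
T={"rFL":(37,373,.23),"rFR":(645,325,.23),"rBL":(20,85,.23),"rBR":(622,40,.23),"Lh":(52,398,.22),"Lf":(297,525,.22),"Rh":(632,350,.22),"Rf":(385,477,.22),"jar":(217,311,.106)}
S={"rFL":(33,315,.23),"rFR":(715,393,.23),"rBL":(98,25,.23),"rBR":(745,98,.23),"Lh":(48,345,.22),"Lf":(280,530,.22),"Rh":(688,422,.22),"Rf":(388,498,.22),"jar":(256,327,.106)}
for n,P,s,o in(("top",T,3.6,(190,95)),("scene",S,4,(205,95))):
  for k,(u,v,z) in P.items():
    u=u/s+o[0];v=v/s+o[1]; print(n,k,ray(d[n],u,v,z),dep(d[n],u,v))
for u,v,n in((145,271,'beaker'),):
    print(n,ray(d["top"],u,v,0.04))
E
```

```text
top rFL [0.6376 0.3172 0.23  ] [0.6371 0.3167 0.2322]
top rFR [ 0.6709 -0.1162  0.23  ] [ 0.6702 -0.116   0.233 ]
top rBL [0.8523 0.3362 0.23  ] [0.8524 0.3363 0.2297]
top rBR [ 0.8842 -0.1023  0.23  ] [ 0.9753 -0.1159 -0.0003]
top Lh [0.6215 0.3081 0.22  ] [0.6239 0.3104 0.2091]
top Lf [0.5289 0.1314 0.22  ] [0.5293 0.1316 0.2177]
top Rh [ 0.6551 -0.1073  0.22  ] [ 0.6591 -0.1084  0.2035]
top Rf [0.5633 0.0692 0.22  ] [0.5627 0.069  0.2233]
top jar [0.7148 0.2064 0.106 ] [0.6827 0.1897 0.229 ]
scene rFL [0.6347 0.3167 0.23  ] [0.6376 0.3192 0.2233]
scene rFR [ 0.672  -0.1177  0.23  ] [ 0.7782 -0.1299  0.0027]
scene rBL [0.8516 0.3348 0.23  ] [0.8512 0.3346 0.2306]
scene rBR [ 0.8865 -0.1013  0.23  ] [ 1.045  -0.1101 -0.0033]
scene Lh [0.6206 0.3051 0.22  ] [0.6205 0.305  0.2202]
scene Lf [0.5296 0.1295 0.22  ] [0.5321 0.131  0.2121]
scene Rh [ 0.6534 -0.1049  0.22  ] [ 0.6647 -0.1059  0.1946]
scene Rf [0.5641 0.0688 0.22  ] [0.5635 0.0686 0.2217]
scene jar [0.7121 0.2049 0.106 ] [0.6546 0.1747 0.2334]
beaker [0.4716 0.5101 0.04  ]
```

```bash
python3 - <<'E'
import numpy as np
from scipy.spatial.transform import Rotation as R
print(R.from_rotvec([2.0844709,0.27218065,-2.08515166]).as_matrix().round(3))
E
```

```text
[[-0.001  0.255 -0.967]
 [ 0.002 -0.967 -0.255]
 [-1.    -0.002  0.   ]]
```

{"fn": "apply_moves", "kwargs": {"plan": [[[0.022,0.033,0.007],[0,0,-1.4]],[[0.044,0.065,0.014],[0,0,-2.8]],[[0.066,0.098,0.021],[0,0,-4.2]],[[0.088,0.131,0.028],[0,0,-5.6]],[[0.11,0.164,0.035],[0,0,-7]],[[0.132,0.196,0.042],[0,0,-8]],[[0.154,0.229,0.049],[0,0,-9]],[[0.176,0.262,0.056],[0,0,-10]]], "gripper": 0, "newtons": 10}}

```text
clock: 0.82
eef_pos: [0.3422, -0.3642, 0.2779]
tcp_rot: [2.18, 0.091, -2.18]
ft_force: [0.9, -0.1, 0.6]
width: 0.0418
```

{"fn": "apply_moves", "kwargs": {"plan": [[[0.014,0.036,0.003],[0,0,0]],[[0.028,0.072,0.006],[0,0,0]],[[0.042,0.108,0.009],[0,0,0]],[[0.056,0.144,0.012],[0,0,0]],[[0.07,0.18,0.015],[0,0,0]],[[0.084,0.216,0.018],[0,0,0]],[[0.098,0.252,0.021],[0,0,0]],[[0.11,0.288,0.024],[0,0,0]]]}}

```text
clock: 1.48
eef_pos: [0.4524, -0.0743, 0.302]
tcp_rot: [2.18, 0.091, -2.18]
ft_force: [1.5, -0.3, 0.2]
width: 0.0012
```

{"fn": "apply_moves", "kwargs": {"plan": [[[0.004,0.036,0],[0,0,0]],[[0.008,0.072,0],[0,0,0]],[[0.012,0.108,0],[0,0,0]],[[0.016,0.144,0],[0,0,0]],[[0.02,0.18,0],[0,0,0]],[[0.024,0.216,0],[0,0,0]],[[0.028,0.252,0],[0,0,0]],[[0.03,0.26,0],[0,0,0]]]}}

```text
clock: 2.15
eef_pos: [0.4808, 0.1928, 0.3023]
tcp_rot: [2.177, 0.104, -2.177]
ft_force: [-0.9, 1.0, -0.3]
width: 0.0006
```

{"fn": "apply_moves", "kwargs": {"plan": [[[0,0,-0.035],[0,0,0]],[[0,0,-0.07],[0,0,0]],[[0,0,-0.1],[0,0,0]],[[0,0,-0.117],[0,0,0]],[[0,0,-0.117],[0,0,0]]]}}

```text
clock: 2.57
eef_pos: [0.478, 0.1912, 0.1812]
tcp_rot: [2.168, 0.103, -2.184]
ft_force: [-1.2, 0.2, 0.3]
width: 0.0003
```

```bash
python3 - <<'E'
from station import telemetry, imaging
import cv2
s=telemetry.state(); print(s["eef_pos"],s["ft_force"])
for n in("top","wrist"):
    c=imaging.camera(n)["color"][:,:,::-1]
    if n=="top": c=cv2.resize(c[95:300,170:390],None,fx=3,fy=3)[:600]
    cv2.imwrite(f"pics/{n}1.png",c)
E
```

```text
[0.47803055 0.19117207 0.18115261] [-1.22076853  0.21186616  0.26017425]
```

View pics/top1.png

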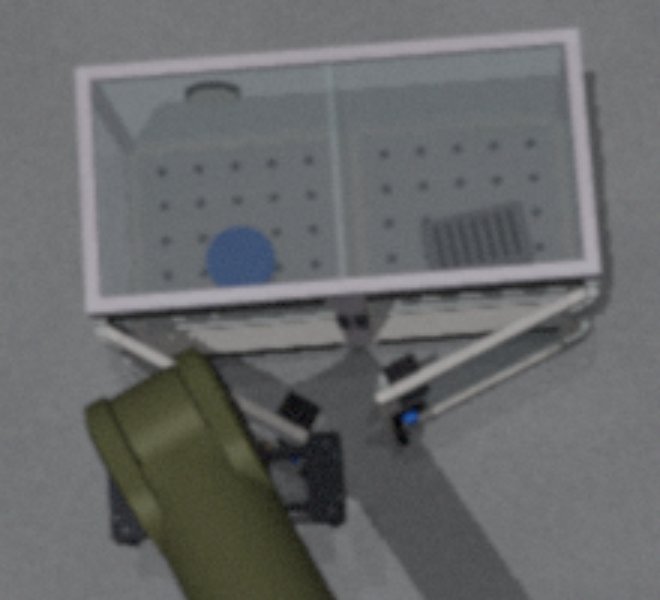

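View pics/wrist1.png

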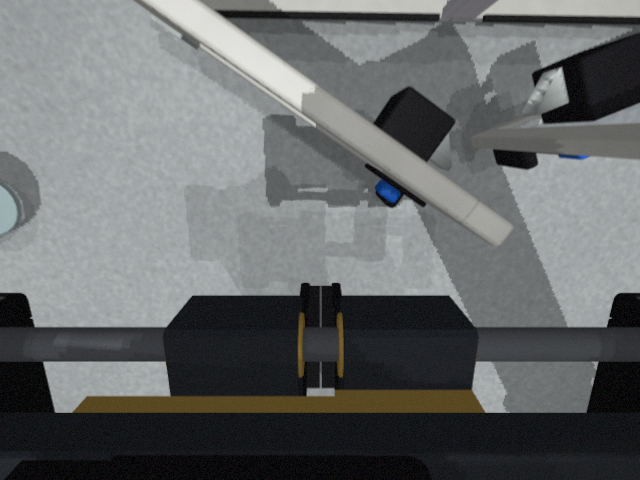

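{"fn": "apply_moves", "kwargs": {"plan": [[[0.012,-0.005,0.002],[0,0,0]],[[0.024,-0.01,0.004],[0,0,0]],[[0.034,-0.014,0.004],[0,0,0]],[[0.042,-0.016,0.004],[0,0,0]],[[0.048,-0.019,0.004],[0,0,0]],[[0.054,-0.022,0.004],[0,0,0]],[[0.06,-0.025,0.004],[0,0,0]],[[0.066,-0.028,0.004],[0,0,0]]]}}

```text
clock: 3.33
eef_pos: [0.5471, 0.1647, 0.1894]
tcp_rot: [2.176, 0.105, -2.178]
ft_force: [0.0, 1.0, 0.2]
width: 0.0005
```

{"fn": "apply_moves", "kwargs": {"plan": [[[0.006,-0.004,-0.001],[0,0,0]],[[0.012,-0.007,-0.002],[0,0,0]],[[0.018,-0.009,-0.003],[0,0,0]],[[0.024,-0.011,-0.004],[0,0,0]],[[0.03,-0.014,-0.004],[0,0,0]],[[0.036,-0.017,-0.004],[0,0,0]]]}}

```text
clock: 3.83
eef_pos: [0.5835, 0.1476, 0.1853]
tcp_rot: [2.176, 0.106, -2.178]
ft_force: [0.2, 0.6, 0.1]
width: 0.0004
```

```bash
python3 - <<'E'
from station import telemetry, imaging
import cv2
s=telemetry.state(); print(s["eef_pos"],s["ft_force"])
for n in("wrist",):
    cv2.imwrite(f"pics/{n}2.png",imaging.camera(n)["color"][:,:,::-1])
E
```

```text
[0.58347651 0.14758105 0.18525985] [0.16517009 0.57686288 0.11562613]
```

View pics/wrist2.png

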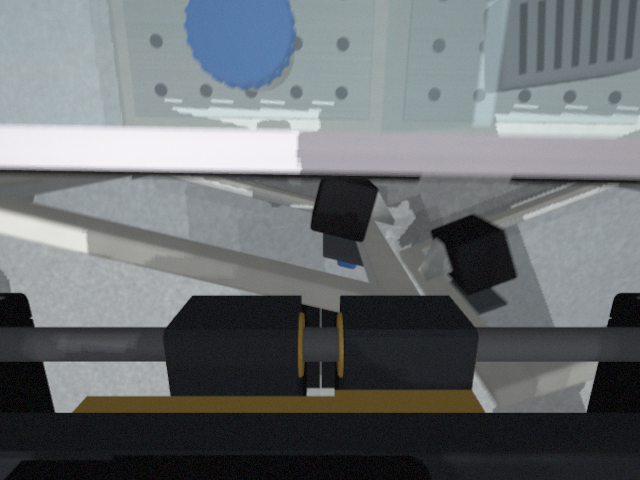

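```bash
python3 - <<'E'
from station import telemetry, imaging
import cv2,pickle
from h import *
d=pickle.load(open("d0.pkl","rb"))
a=imaging.camera("scene"); a0=d["scene"]["color"]
c=np.hstack([a0[95:260,205:405],a["color"][95:260,205:405]])[:,:,::-1]
cv2.imwrite("pics/cmp2.png",cv2.resize(c,None,fx=2,fy=2,interpolation=cv2.INTER_CUBIC))
w=imaging.camera("wrist")
f=240/np.tan(np.radians(w["vertical_fov"]/2))
for P in([.5638,.069,.22],[.654,-.106,.22],[.641,.104,.22],[.654,.1,.22],[.654,.1,0.03]):
    q=w["R"]@np.array(P)+w["t"]; print(P,(q[:2]/q[2]*f+[w["cx"],w["cy"]]).round())
E
```

```text
[0.5638, 0.069, 0.22] [507. 404.]
[0.654, -0.106, 0.22] [1062.  227.]
[0.641, 0.104, 0.22] [458. 209.]
[0.654, 0.1, 0.22] [478. 172.]
[0.654, 0.1, 0.03] [385. 152.]
```

View pics/cmp2.png

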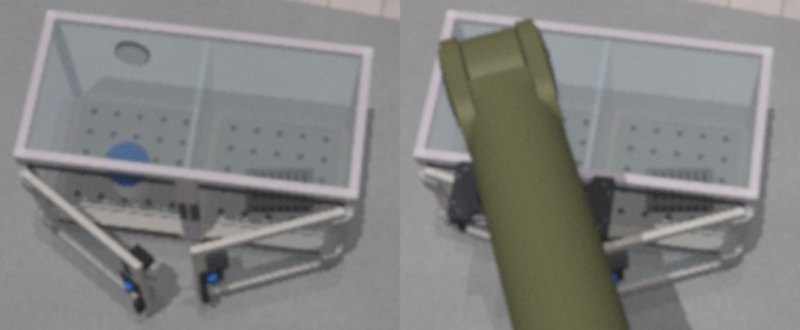

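{"fn": "apply_moves", "kwargs": {"plan": [[[0.005,-0.001,0],[0,0,0]],[[0.01,-0.002,0],[0,0,0]],[[0.014,-0.003,0],[0,0,0]],[[0.018,-0.003,0],[0,0,0]],[[0.022,-0.004,0],[0,0,0]]]}}

```text
clock: 4.4
eef_pos: [0.6059, 0.1433, 0.1853]
tcp_rot: [2.176, 0.105, -2.179]
ft_force: [-4.0, 3.6, 0.5]
width: 0.0005
```

{"fn": "apply_moves", "kwargs": {"plan": [[[0.003,0,0],[0,0,0]],[[0.006,0,0],[0,0,0]],[[0.008,0,0],[0,0,0]]]}}

```text
clock: 4.65
eef_pos: [0.6128, 0.1432, 0.1853]
tcp_rot: [2.172, 0.104, -2.182]
ft_force: [-7.8, -1.3, 3.9]
width: 0.0005
```

{"fn": "apply_moves", "kwargs": {"plan": [[[0.002,0,0],[0,0,0]],[[0.004,0,0],[0,0,0]],[[0.005,0,0],[0,0,0]]]}}

```text
clock: 4.9
eef_pos: [0.6182, 0.1432, 0.1853]
tcp_rot: [2.173, 0.104, -2.181]
ft_force: [0.4, 0.1, -0.5]
width: 0.0004
```

```bash
python3 - <<'E'
from station import telemetry, imaging
import cv2
cv2.imwrite(f"pics/wrist3.png",imaging.camera("wrist")["color"][:,:,::-1])
E
```

```text
(no output)
```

View pics/wrist3.png

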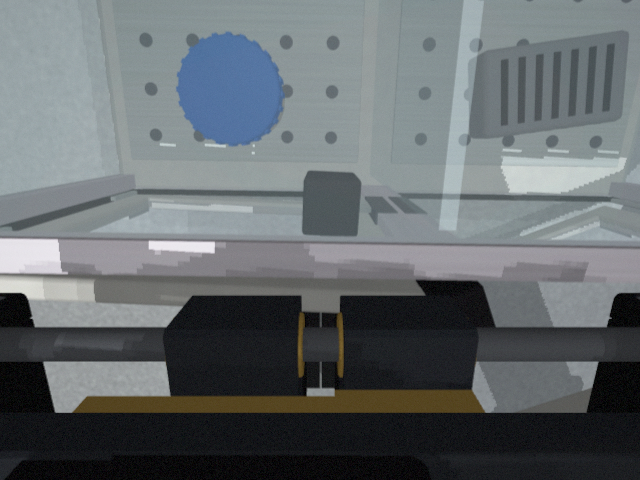

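{"fn": "apply_moves", "kwargs": {"plan": [[[0.002,0,0],[0,0,0]],[[0.003,0,0],[0,0,0]],[[0.003,0,0],[0,0,0]]]}}

```text
clock: 5.2
eef_pos: [0.6223, 0.143, 0.1852]
tcp_rot: [2.175, 0.104, -2.18]
ft_force: [-0.4, 0.5, -0.1]
width: 0.0005
```

{"fn": "apply_moves", "kwargs": {"plan": [[[0.001,0,0],[0,0,0]],[[0.002,0,0],[0,0,0]]]}}

```text
clock: 5.37
eef_pos: [0.6242, 0.143, 0.1852]
tcp_rot: [2.175, 0.104, -2.181]
ft_force: [-3.7, -0.6, 2.1]
width: 0.0006
```

{"fn": "apply_moves", "kwargs": {"plan": [[[0.001,0,0],[0,0,0]],[[0.002,0,0],[0,0,0]]]}}

```text
clock: 5.53
eef_pos: [0.6242, 0.143, 0.1852]
tcp_rot: [2.169, 0.103, -2.185]
ft_force: [-9.3, -1.6, 4.5]
width: 0.0006
```

{"fn": "apply_moves", "kwargs": {"plan": [[[0.001,0,0],[0,0,0]],[[0.002,0,0],[0,0,0]]]}}

```text
clock: 5.7
eef_pos: [0.6241, 0.143, 0.1852]
tcp_rot: [2.163, 0.103, -2.189]
ft_force: [-10.7, -1.1, 6.0]
width: 0.0007
```

{"fn": "apply_moves", "kwargs": {"plan": [[[-0.004,0,0],[0,0,0]],[[-0.012,0,0],[0,0,0]],[[-0.025,0,0],[0,0,0]],[[-0.05,0.01,0],[0,0,0]],[[-0.08,0.03,0],[0,0,0]],[[-0.11,0.04,0.01],[0,0,0]],[[-0.13,0.04,0.04],[0,0,0]],[[-0.13,0.04,0.08],[0,0,0]]]}}

```text
clock: 6.37
eef_pos: [0.4877, 0.1843, 0.2629]
tcp_rot: [2.151, 0.104, -2.192]
ft_force: [0.5, 0.0, 1.2]
width: 0.0003
```

{"fn": "apply_moves", "kwargs": {"plan": [[[0,0.04,0.01],[0,0,0]],[[0,0.08,0.02],[0,0,0]],[[0,0.12,0.03],[0,0,0]],[[-0.01,0.155,0.04],[0,0,0]],[[-0.02,0.19,0.05],[0,0,0]],[[-0.03,0.22,0.06],[0,0,0]],[[-0.04,0.24,0.06],[0,0,0]],[[-0.04,0.24,0.06],[0,0,0]]]}}

```text
clock: 7.03
eef_pos: [0.4427, 0.4304, 0.3237]
tcp_rot: [2.147, 0.12, -2.189]
ft_force: [-0.3, 0.1, -0.3]
width: 0.0001
```

```bash
python3 - <<'E'
from station import telemetry, imaging
import cv2,pickle
from h import *
d=pickle.load(open("d0.pkl","rb"))
s=telemetry.state(); print(s["eef_pos"],s["ft_force"],s["clock"])
for n in("scene","top"):
    a=imaging.camera(n)["color"]; a0=d[n]["color"]
    cv2.imwrite(f"pics/{n}4.png",cv2.resize(a[95:255,205:405] if n=="scene" else a[95:255,190:390],None,fx=4,fy=4,interpolation=cv2.INTER_CUBIC)[:600,:,::-1])
    cv2.imwrite(f"pics/{n}4f.png",a[:,:,::-1])
E
```

```text
[0.4426736  0.43041993 0.32371087] [-0.32304504  0.10738501 -0.34361511] 7.0333
```

View pics/scene4.png

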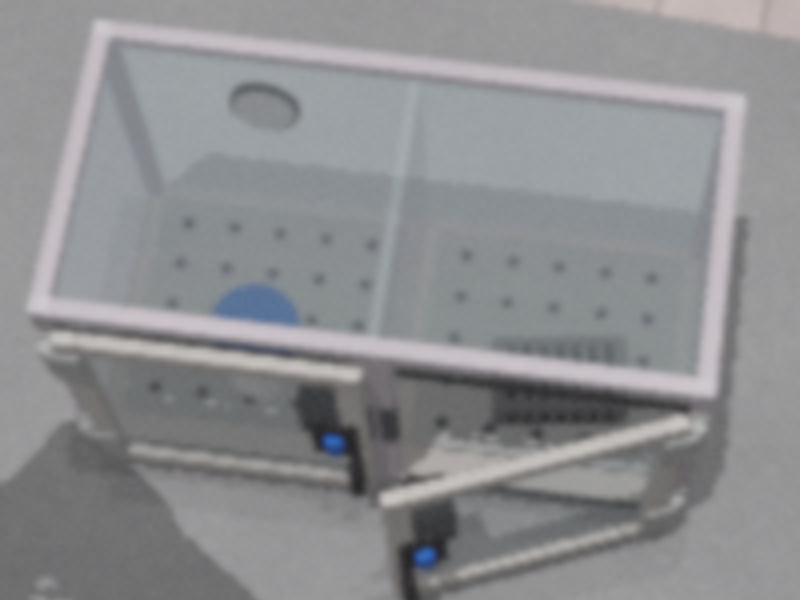

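View pics/top4.png

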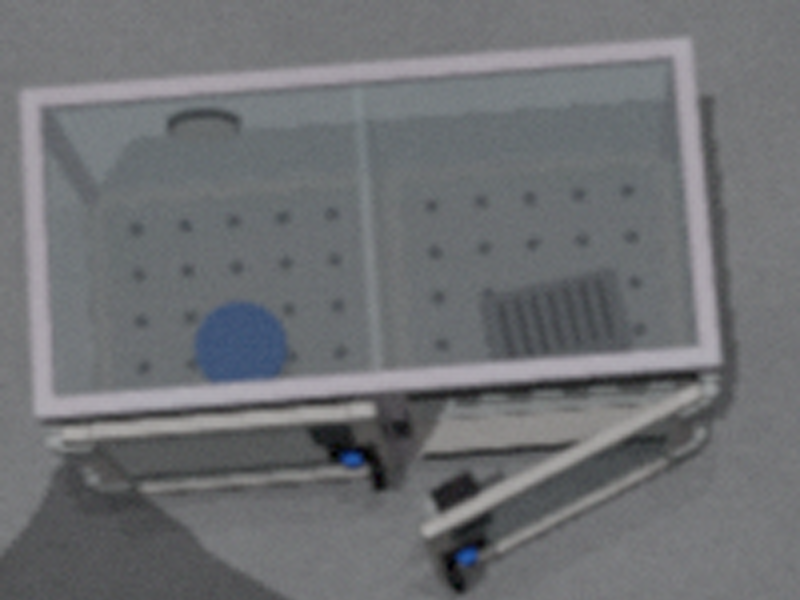

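View pics/scene4f.png

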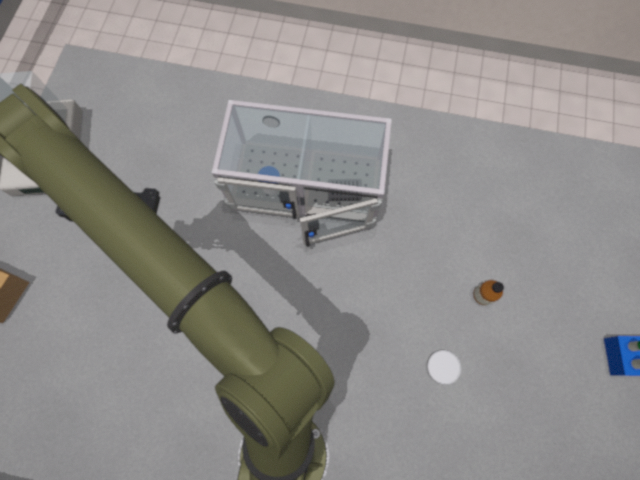

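```bash
python3 - <<'E'
import pickle
from h import *
d=pickle.load(open("d0.pkl","rb"))
for n,h,f,a,b,s,o in(("top",(55,435),(374,410),(40,413),(718,362),4,(190,95)),("scene",(50,343),(360,374),(33,315),(715,393),4,(205,95))):
    p=[ray(d[n],u/s+o[0],v/s+o[1],z) for (u,v),z in((h,.22),(f,.22),(a,.23),(b,.23))]
    g=lambda q:np.arctan2(q[1],q[0]); print(n,p[1],g(p[3]-p[2])-g(p[1]-p[0]))
from station import imaging,telemetry
import cv2
a=imaging.camera("top")["color"]; cv2.imwrite("pics/t5.png",a[:,:,::-1])
p=[ray(d["top"],u/4+190,v/4+95,.22) for u,v in((425,527),)];print("Rf",p)
E
```

```text
top [0.64197332 0.10432236 0.22      ] -0.003201885250788017
scene [0.64249938 0.10504449 0.22      ] -0.015914961894983426
Rf [array([0.5652078 , 0.07098178, 0.22      ])]
```

View pics/t5.png

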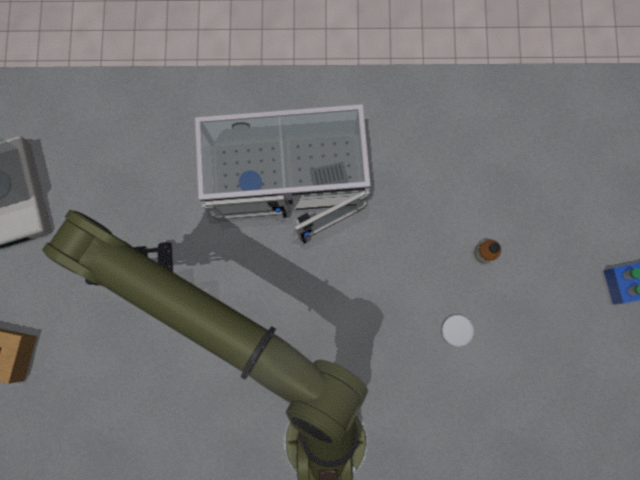

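The door is home (0.00 to 0.02 rad by my pixels) and has stayed shut for over a second after I backed off. The right door, jar, cartridge, bottle and dish are where they started. I'm handing in.

```bash
python3 -c "
from station import job_done
print(job_done())"
```

```text
the job is handed in; nothing more can be done
None
```

The blue-capped jar stood in the left (+y) compartment. I pushed the left door home with the shut fingertips, above its pull, and handed the job in at about 7 s.

**Push and latch:** The measured force was about 9 N as the tongue rode over the strike. It then dropped to nearly zero and rose to about 12 N when the door met its stop. After I backed the arm off, the door stayed shut for over 1 s.

**Last checks:**
- **Left door:** The camera images put its angle within about 0.02 rad of home. The top view gave -0.003 rad and the scene view gave -0.016 rad, which is within my pixel-reading error. I could not measure the tongue directly. I take it as snapped in because the spring did not throw the door back.
- **Right door:** Its edge was within about 3 mm of its start.
- **Other things:** The jar, cartridge, bottle and dish looked unmoved. In the last pictures the arm hid the beaker. The fingers stayed well above and to the side of it, and no contact force was felt, but I did not check it by eye.

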